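Feed an offcut through the chute flap

ROBOT

A 7-joint arm with a two-finger parallel gripper is mounted at the origin on the work surface. World frame = base frame: x ahead of the robot, y to its left, z up, the work surface at z = 0. Lengths are in m, angles in degrees, forces in N, time in s.
With the tool pointing down it reaches from about 0.425 to 0.875 m from the base axis. Payload 4.7 kg.
Tool frame: the origin (TCP) lies on the centre line of the jaws, within the pads' length; the fingertips stand 11 mm ahead of it and the grasp point (between the pads) lies 8 mm behind it; z points along the fingers, y is the direction in which the jaws open and shut (so a half turn about z gives the same grasp; the last joint's range is limited). The gripper opens to 87 mm and grips with 3 to 60 N. Pads are 19 mm wide; open, the fingers measure 117 mm over their backs; the gripper's body (75 mm by 190 mm) begins 51 mm behind the grasp point.
Start: joints at [71.224, 18.392, -4.016, 83.108, 1.295, 78.541, -3.26], TCP at [0.218, -0.612, 0.203] pointing down, gripper open.
Joint ranges: [-163.93, 163.93], [-17.29, 119.83], [-79.2, 71.16], [3.27, 140.29], [-89.18, 269.18], [5.43, 117.66], [-154.24, 154.24]. Speed limits (degrees/s): [147.25, 147.25, 180, 180, 180, 180, 180].

INTERFACE

Orientations are given as [roll, pitch, yaw] about the fixed x, y, z axes, in that order (R = Rz(yaw) Ry(pitch) Rx(roll)).
In Python, from cell import env gives the robot as it stands.
- The arm moves only by the tool servo_tool, never from a script. Its argument "moves" is text: rows parted by semicolons, each of 7 numbers parted by spaces: the shift along the tool's x, y, z as a fraction of full scale, then the turn, a rotation vector about the tool's x, y, z as a fraction of full scale, then the gripper's target within -1 to 1 (shut at 1, half-way at 0, fully open at -1). A call has 1 to 20 rows; each row shifts and turns the pose as measured when the row begins, along the tool's axes as they then stand; what a row does not reach is not made up. Full scale, the value 1, is 1000 mm for a shift and 0.5 rad for a turn. A row lasts 1/12 s, in which the tool goes at most 41.7 mm and 7.16 degrees, less where a joint would pass 70% of its speed; a pose out of reach is approached as far as the arm can. A call with a number of a shift or a turn outside -1 to 1 is refused whole. A call with a gripper value outside its range is refused whole. The fingers move at their own pace and stop on an object; "squeeze" is the grip in N (left out, the last holds). Time passes only in rows, so rows that do not move let the fingers close. It gives the time, the measured TCP pose, the force and the opening at its end, in the units of the state.
- env.get_obs(): the state, without advancing time (a new reading comes with each control period).
- env.read_camera(name): name is "side" or "top"; returns a dict with "img" (420x560x3 uint8, red, green, blue), "range_z" (420x560 float32, m along the optical axis (not along the pixel's ray), 0 where there is no reading), "mtx" (3x3 intrinsics, pixels), "T" (4x4, takes a point from camera to world coordinates). Camera axes: x right, y up, looking along -z (the intrinsics and any distortion apply to the point x, -y, -z); pixel columns grow to the right and rows downward; lengths in m; the calibration is good to about 2 mm. A picture is of the moment at which its call begins.
- env.sign_off(): hands the job in, once; it reports no verdict.
The state is a dict: "time_s": time; "qpos": joint angles; "joint_velocities": joint speeds; "effort": joint torques, N m; "tool_pos": TCP position; "tool_rot": TCP orientation; "force": force on the tool from outside, world axes, zero at the start; "wrist_torque": the same for the moment, N m; "grip_width": finger opening in m.
Only numpy, scipy, OpenCV 4.12 (cv2) and the standard library are available. Lean on these libraries where they do the work, as an engineer would, in place of code of your own. Each camera call takes 0.05 s, during which the arm holds its last target.

TASK

On the plywood deck of the offcut chute, push the rectangular pine block sideways until its long side lies flat against the fence, then push it along the fence, end first, so that it swings the hanging flap open and drops into the box behind. Draw back so that the flap hangs shut again. Only push the block with the fingers, never pick it up, and leave the wedge and the dowel stub that share the deck where they are.

Things in the scene. Friction and masses are not known exactly. Their poses are not given: they have to be found in the camera images.
- chute: Fixed plywood offcut chute. Frame: x = feed direction, y = from the fence across the deck, z up; origin on the bench (world z 0) under the point where flap plane (x 0) meets fence face (y 0). Flat deck, top at z 110 mm, x -220 to +4, y 0 to 190. At its end, y 123 to 190, a low board stands 30 mm high.
- fence (a point): Middle of the fence's top edge, chute frame (-110, 0, 138) mm, chute's axes. The fence is a straight pine strip along the whole deck at chute y -22 to 0, 28 mm high; the deck lies on its +y side.
- mouth (a point): Deck-level corner of the mouth, chute frame (0, 0, 110) mm, chute's axes. The mouth is 105 mm wide (y 0 to 105) between two pine posts, 24 thick in x, y -18 to 0 and 105 to 123, tops 62 mm above the deck. Nothing but the flap crosses it; it is open above.
- box (a point): Middle of the receiving box's floor behind the mouth, chute frame (160, 52, 12) mm. Box inside: x 4 to 235, y -4 to 109, open top, walls to z 120. A steel 45 degree ramp falls from the deck's edge (x 4) to x 89, flush with the deck; the block slides down it by itself once it tips over the edge.
- flap (a joint): Aluminium gravity flap in the mouth, rad: 0 hangs shut, grows as it swings in the feed direction, to 1.65. 40 g, no spring, falls shut alone. Pivot pins at the posts, 56 mm above the deck. Plate 99 wide, 3 to 34 mm above the deck when shut, on a thin arm at each end; space above the plate is open. The block's end opens it (a few N) and passes with it at about 1.2.
- flap_edge (a point): Middle of the flap's lower edge (moves with the flap).
- block: Loose rectangular pine block 90 x 50 x 36 mm (x long, y, z up), about 95 g (varies), flat on the deck; origin at the centre of its underside. Starts some 30 to 60 mm clear of the fence, up to 0.35 rad askew, its centre 120 to 150 mm before the flap.
- block_mid (a point): Centre of the block, 18 mm above its underside.
- wedge: Loose wooden wedge 50 x 30 x 36 mm on the deck beside the mouth, near the low board; origin under its centre. Leave alone.
- dowel: Loose upright dowel stub, 28 mm across, 45 high, on the deck's outer rear corner; origin under its centre. Leave alone.
Not all that is in view belongs to the job. Of the things that look like the block, the middle-sized one is meant.

How it is judged:
By the outcome, as a careful person would: the job done as asked, in the order asked, and still so for the second after the job is handed in, with the robot touching nothing.
It also fails if it takes over 51 s, if anything falls off the work surface, if the arm or the gripper's body presses on something with over 40 N, if the wrist force passes 120 N, or if a joint passes its speed limit or range.

## Working session

There is one attempt and no reset: what is moved stays moved. The work goes in short steps, Python scripts to look and compute and a tool call to move; the robot and the scene stay as the last step left them, time stands still between calls to the robot, and variables do not carry over. Pictures are saved under pics/ and viewed, and the job is handed in when it is done.

Besides the shell and the picture viewer there is one more tool, called after "Emit:" as name(argument=value, ...) on one line, values as JSON. servo_tool: Moves the arm, as the interface text tells. Its arguments: {"type":"object","properties":{"moves":{"type":"string"},"squeeze":{"type":"number"}},"required":["moves"]}

```bash
ls; mkdir -p pics; python3 - <<'E'
from cell import env
import cv2,numpy as np
o=env.get_obs();print({k:np.round(v,3).tolist() for k,v in o.items()})
for n in("side","top"):
    c=env.read_camera(n);cv2.imwrite(f"pics/{n}0.png",c["img"][:,:,::-1]);np.savez(f"{n}0.npz",**c)
    print(n,c["mtx"].tolist(),np.round(c["T"],4).tolist(),[k for k in c])
E
```

```text
pics
{'time_s': 0.0, 'qpos': [71.224, 18.439, -4.016, 83.175, 1.295, 78.54, -3.26], 'joint_velocities': [-0.006, -0.041, -0.026, 0.042, 0.032, -0.053, 0.048], 'effort': [-0.0, -49.127, -0.404, -31.253, -0.064, 0.044, 0.0], 'tool_pos': [0.218, -0.612, 0.202], 'tool_rot': [-179.89, 0.005, 19.586], 'force': [0.531, -0.273, -0.638], 'wrist_torque': [0.031, 0.043, 0.036], 'grip_width': 0.087}
side [[398.792531097788, 0.0, 276.8480859432724], [0.0, 398.792531097788, 206.92631210949656], [0.0, 0.0, 1.0]] [[0.9433, 0.241, -0.2281, 0.3451], [-0.3315, 0.717, -0.6132, -0.4763], [0.0158, 0.6541, 0.7563, 0.7479], [0.0, 0.0, 0.0, 1.0]] ['img', 'range_z', 'mtx', 'T']
top [[486.2681375216159, 0.0, 278.1845161090586], [0.0, 486.2681375216159, 209.46069211651712], [0.0, 0.0, 1.0]] [[0.0261, 0.9938, -0.1076, 0.4416], [-0.9996, 0.0266, 0.0034, 0.0503], [0.0062, 0.1075, 0.9942, 1.0728], [0.0, 0.0, 0.0, 1.0]] ['img', 'range_z', 'mtx', 'T']
```

View pics/side0.png

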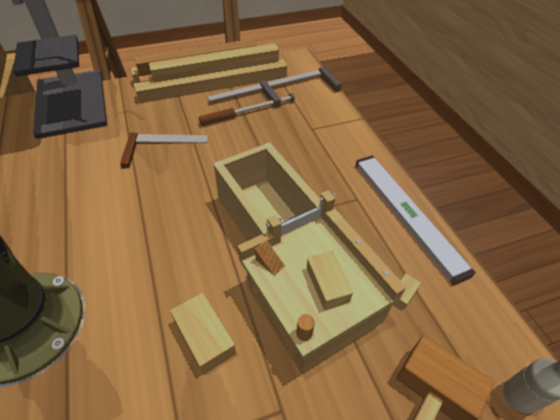

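View pics/top0.png

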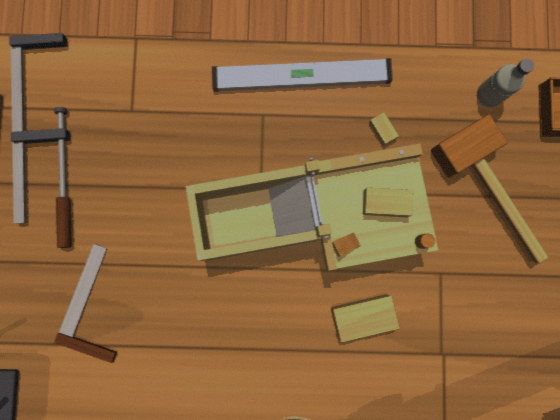

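Three block-like things in the top view: a small one at (384,128), one on the deck at (389,202), and a large one on the bench at (366,319). The middle-sized one on the deck fits the description. I'll confirm it in an enlarged crop and by measured sizes.

```bash
cat > h.py <<'E'
import numpy as np,cv2
def load(n):
    return dict(np.load(n))
def cast(c,uv,z):
    uv=np.atleast_2d(np.array(uv,float));K=c["mtx"];T=c["T"]
    d=np.c_[(uv[:,0]-K[0,2])/K[0,0],-(uv[:,1]-K[1,2])/K[1,1],-np.ones(len(uv))]@T[:3,:3].T
    o=T[:3,3]; s=(z-o[2])/d[:,2]
    return o+d*s[:,None]
def cloud(c):
    r=c["range_z"];h,w=r.shape;u,v=np.meshgrid(np.arange(w),np.arange(h));K=c["mtx"]
    p=np.stack([(u-K[0,2])/K[0,0]*r,-(v-K[1,2])/K[1,1]*r,-r],-1)
    P=p@c["T"][:3,:3].T+c["T"][:3,3]; P[r==0]=np.nan
    return P
E
python3 - <<'E'
from h import *
c=load("top0.npz");P=cloud(c)
for n,(u,v) in dict(small=(384,128),mid=(389,202),large=(366,319),deck=(345,190),fence=(380,157),dowel=(426,241),wedge=(347,245)).items(): print(n,np.round(P[v,u],4))
im=c["img"][130:290,180:450,::-1];cv2.imwrite("pics/crop0.png",cv2.resize(im,None,fx=2.9,fy=2.9,interpolation=cv2.INTER_CUBIC))
Z=np.nan_to_num(P[...,2])
# heights
for nm,lo,hi,roi in (("mid",.1405,.152,(340,170,425,232)),("small",.008,.1,(360,105,405,150)),("large",.01,.1,(320,285,410,350)),("deck",.104,.116,(300,140,445,275)),("fence",.131,.1405,(300,140,445,180)),("dowel",.148,.17,(405,225,445,260)),("wedge",.13,.16,(330,228,365,262))):
    m=np.zeros(Z.shape,np.uint8);x0,y0,x1,y1=roi
    m[y0:y1,x0:x1]=((Z>lo)&(Z<hi))[y0:y1,x0:x1]
    k,l,s,ce=cv2.connectedComponentsWithStats(m)
    i=1+np.argmax(s[1:,4]);m=(l==i).astype(np.uint8)
    z=np.median(Z[m>0])
    v,u=np.nonzero(m);q=cast(c,np.c_[u,v],z)[:,:2]
    r=cv2.minAreaRect((q*1000).astype(np.float32))
    print(nm,s[i,4],"z",round(z,4),"rect mm",np.round(r[0],1),np.round(r[1],1),round(r[2],1),np.round(cv2.boxPoints(r),0).tolist())
E
```

```text
small [ 0.7423 -0.1824  0.0251]
mid [ 0.562  -0.1655  0.1462]
large [ 0.3291 -0.1413  0.0466]
deck [ 0.5889 -0.0861  0.1076]
fence [ 0.6516 -0.1498  0.1372]
dowel [ 0.4885 -0.2337  0.1544]
wedge [ 0.4779 -0.0876  0.1328]
mid 1221 z 0.1458 rect mm [ 563.4 -165.2] [90.4 50.5] 88.5 [[537.0, -210.0], [587.0, -211.0], [590.0, -121.0], [539.0, -119.0]]
small 516 z 0.0248 rect mm [ 741.5 -181.4] [64.1 40.8] 31.6 [[703.0, -181.0], [725.0, -216.0], [779.0, -182.0], [758.0, -147.0]]
large 2216 z 0.0496 rect mm [ 332. -139.] [ 73.7 128.3] 14.5 [[280.0, -86.0], [312.0, -210.0], [384.0, -192.0], [352.0, -68.0]]
deck 8074 z 0.1099 rect mm [ 546.1 -146.2] [191.3 216.2] 11.6 [[431.0, -60.0], [474.0, -271.0], [662.0, -233.0], [618.0, -21.0]]
fence 1123 z 0.1377 rect mm [ 648.7 -125.8] [ 23.6 214.7] 11.6 [[616.0, -23.0], [659.0, -233.0], [682.0, -229.0], [639.0, -18.0]]
dowel 176 z 0.1545 rect mm [ 489.8 -236.4] [26.5 27.8] 18.2 [[473.0, -227.0], [482.0, -254.0], [507.0, -246.0], [498.0, -219.0]]
wedge 284 z 0.1395 rect mm [472.3 -72.3] [51.6 36.4] 0.8 [[446.0, -54.0], [447.0, -91.0], [498.0, -90.0], [498.0, -54.0]]
```

View pics/crop0.png

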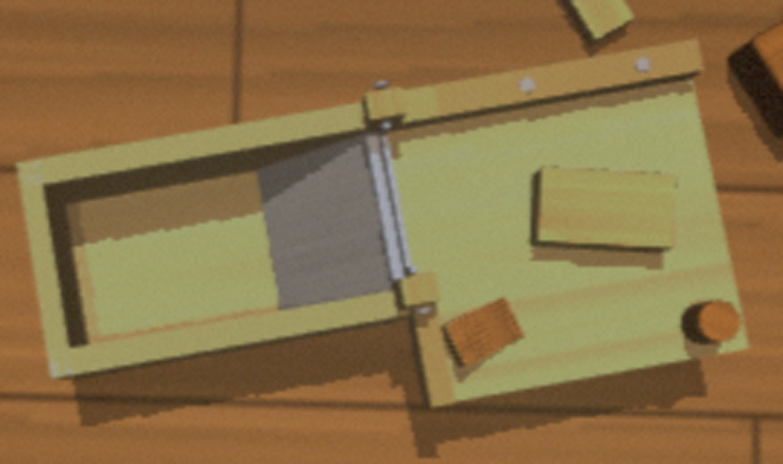

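The deck candidate is confirmed: it measures 90×50 with its top at 146 mm. The other two measure 64×41 (small) and 128×74 (large). The crop shows the fence along the top, the flap at crop (390,205), the wedge at (485,330) and the dowel at (712,322).

In the chute frame, the block is at about (-134, 82) mm and 13° askew. I'll approach its outer side with the jaws along the chute x axis.

Emit:
servo_tool(moves="0 0 0 0 0 0.14 0.31; 0 0 0 0 0 0.14 0.31; 0.026 -0.027 0 0 0 0 0.31; 0.026 -0.027 0 0 0 0 0.31; 0.026 -0.027 0 0 0 0 0.31; 0.026 -0.027 0 0 0 0 0.31; 0.026 -0.027 0 0 0 0 0.31; 0.026 -0.027 0 0 0 0 0.31; 0.026 -0.027 0 0 0 0 0.31; 0.026 -0.027 0 0 0 0 0.31")

```text
time_s: 0.93
tool_pos: [0.3758, -0.3569, 0.1944]
tool_rot: [-179.5, 0.6, 9.9]
force: [0.7, -0.4, -0.8]
grip_width: 0.0324
```

```bash
cat >> h.py <<'E'
A=np.radians(101.6);CX=np.array([np.cos(A),np.sin(A)]);CY=np.array([-np.sin(A),np.cos(A)]);O=np.array([.6165,-.0175])
def toch(p): d=(np.asarray(p)[...,:2]-O)*1000; return np.stack([d@CX,d@CY],-1)
def tcp(o,t=None):
    p=np.array(o["tool_pos"]);print("t",round(o["time_s"],2),"chute",np.round(toch(p),1),"z",round(p[2]*1000,1),"rot",np.round(o["tool_rot"],1),"F",np.round(o["force"],1),"grip",round(o["grip_width"]*1000,1))
    if t is not None:
        w=O+(t[0]*CX+t[1]*CY)/1000;d=(w-p[:2])*1000;y=np.radians(o["tool_rot"][2])
        print("need tool dx",round(d@[np.cos(y),np.sin(y)],1),"dy",round(d@[np.sin(y),-np.cos(y)],1))
E
python3 - <<'E'
from h import *
from cell import env
tcp(env.get_obs(),(-125,140))
E
```

```text
t 0.93 chute [-284.1  304. ] z 194.4 rot [-179.5    0.6    9.9] F [ 0.7 -0.4 -0.8] grip 32.4
need tool dx 159.4 dy -163.8
```

Emit:
servo_tool(moves="0.028 -0.029 -0.003 0 0 -0.02 0.31; 0.028 -0.029 -0.003 0 0 -0.02 0.31; 0.028 -0.029 -0.003 0 0 -0.02 0.31; 0.028 -0.029 -0.003 0 0 0 0.31; 0.02 -0.02 -0.003 0 0 0 0.31; 0.01 -0.01 0 0 0 0 0.31; 0 0 0 0 0 0 0.31")

```text
time_s: 1.52
tool_pos: [0.4929, -0.167, 0.2079]
tool_rot: [-179.2, 0.5, 12.6]
force: [-0.3, 0.5, -0.6]
grip_width: 0.0299
```

```bash
python3 - <<'E'
from h import *
from cell import env
tcp(env.get_obs(),(-125,140))
E
```

```text
t 1.52 chute [-121.6  151.2] z 207.9 rot [-179.2    0.5   12.6] F [-0.3  0.5 -0.6] grip 29.9
need tool dx 11.1 dy 3.6
```

Emit:
servo_tool(moves="0.009 0.004 0 0 0 0.01 0.31; 0.003 0 0.006 0 0 0.01 0.31; 0 0 0.015 0 0 0 0.31; 0 0 0.015 0 0 0 0.31; 0 0 0.013 0 0 0 0.31; 0 0 0.01 0 0 0 0.31;0 0 0 0 0 0 0.31; 0 0 0 0 0 0 0.31")

```text
time_s: 2.18
tool_pos: [0.5017, -0.1794, 0.1421]
tool_rot: [-179.3, 0.9, 11.0]
force: [0.7, 0.4, 0.9]
grip_width: 0.0299
```

```bash
python3 - <<'E'
from h import *
from cell import env
tcp(env.get_obs(),(-125,140))
E
```

```text
t 2.18 chute [-135.5  145. ] z 142.1 rot [-179.3    0.9   11. ] F [0.7 0.4 0.9] grip 29.9
need tool dx 4.9 dy -10.6
```

Emit:
servo_tool(moves="0 -0.006 0.003 0 0 -0.01 0.31; 0 -0.004 0.003 0 0 -0.01 0.31; 0 -0.001 0.003 0 0 0 0.31; 0 0 0.001 0 0 0 0.31; 0 0 0 0 0 0 0.31")

```text
time_s: 2.6
tool_pos: [0.4998, -0.1692, 0.133]
tool_rot: [-179.4, 0.8, 11.5]
force: [-0.1, -0.1, -0.8]
grip_width: 0.0299
```

```bash
python3 - <<'E'
from h import *
from cell import env
tcp(env.get_obs(),(-125,140))
c=env.read_camera("side");cv2.imwrite("pics/s1.png",cv2.resize(c["img"][180:380,180:460,::-1],None,fx=2.8,fy=2.8))
E
```

```text
t 2.6 chute [-125.1  144.8] z 133.0 rot [-179.4    0.8   11.5] F [-0.1 -0.1 -0.8] grip 29.9
need tool dx 4.8 dy -0.1
```

View pics/s1.png

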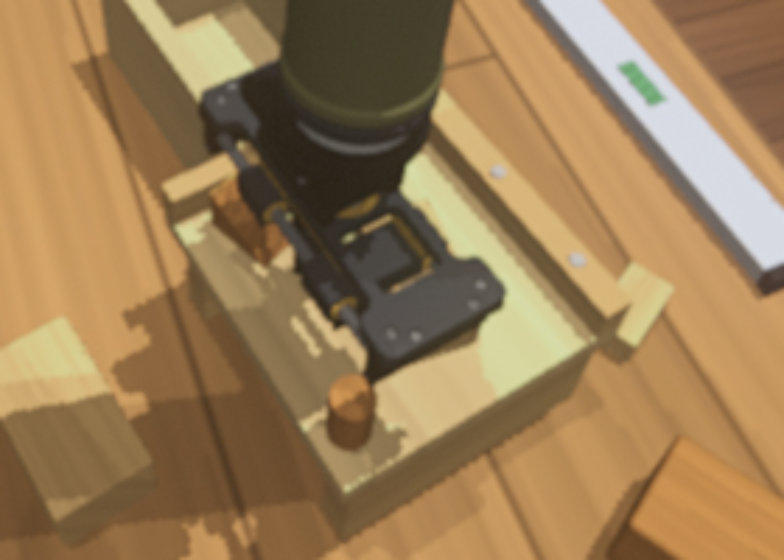

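The gripper at crop (380,250) stands outside the block. The dowel at (350,410) and the wedge at (250,225) are untouched. Next I'll push toward the fence slowly.

Emit:
servo_tool(moves="0.005 0 0 0 0 0 0.31; 0.005 0 0 0 0 0 0.31; 0.005 0 0 0 0 0 0.31; 0.005 0 0 0 0 0 0.31; 0.005 0 0 0 0 0 0.31; 0.005 0 0 0 0 0 0.31; 0.005 0 0 0 0 0 0.31; 0.005 0 0 0 0 0 0.31; 0.005 0 0 0 0 0 0.31; 0.005 0 0 0 0 0 0.31")

```text
time_s: 3.48
tool_pos: [0.555, -0.1585, 0.1334]
tool_rot: [-179.5, 0.6, 11.5]
force: [-0.1, 0.8, -0.3]
grip_width: 0.0299
```

```bash
python3 - <<'E'
from h import *
from cell import env
tcp(env.get_obs(),(-127,60))
E
```

```text
t 3.48 chute [-125.7   88.6] z 133.4 rot [-179.5    0.6   11.5] F [-0.1  0.8 -0.3] grip 29.9
need tool dx 28.6 dy 1.2
```

Emit:
servo_tool(moves="0.004 0 0 0 0 0 0.31; 0.004 0 0 0 0 0 0.31; 0.004 0 0 0 0 0 0.31; 0.004 0 0 0 0 0 0.31; 0.003 0 0 0 0 0 0.31; 0.002 0 0 0 0 0 0.31; 0.002 0 0 0 0 0 0.31")

```text
time_s: 4.07
tool_pos: [0.5805, -0.153, 0.1327]
tool_rot: [-179.5, 0.7, 11.5]
force: [0.8, -0.1, -0.5]
grip_width: 0.0302
```

```bash
python3 - <<'E'
from h import *
from cell import env
tcp(env.get_obs(),(-127,60))
c=env.read_camera("side");cv2.imwrite("pics/s2.png",cv2.resize(c["img"][180:380,180:460,::-1],None,fx=2.8,fy=2.8))
E
```

```text
t 4.07 chute [-125.5   62.5] z 132.7 rot [-179.5    0.7   11.5] F [ 0.8 -0.1 -0.5] grip 30.2
need tool dx 2.5 dy 1.5
```

View pics/s2.png

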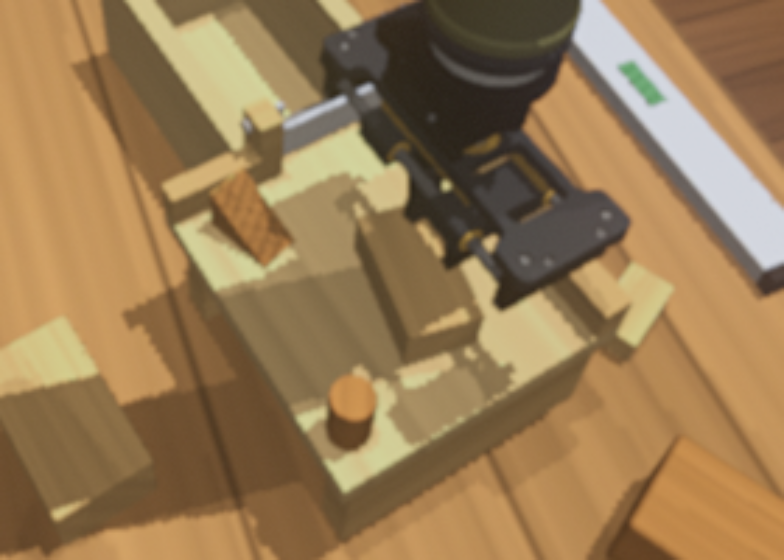

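```bash
python3 - <<'E'
from h import *
from cell import env
c=env.read_camera("top");cv2.imwrite("pics/t2.png",cv2.resize(c["img"][110:290,250:470,::-1],None,fx=3.3,fy=3.3))
s=env.read_camera("side");P=cloud(s);np.savez("side2.npz",**s)
Z=np.nan_to_num(P[...,2]);m=((Z>.142)&(Z<.150)).astype(np.uint8);m[:,:300]=0;m[:180]=0;m[310:]=0
k,l,st,ce=cv2.connectedComponentsWithStats(m)
for i in range(1,k):
    if st[i,4]>60:
        q=P[l==i];t=toch(q);r=cv2.minAreaRect(t.astype(np.float32));print(st[i],np.round(r[0]),np.round(r[1]),r[2],np.round(cv2.boxPoints(r)).tolist(),q[:,2].mean())
E
```

```text
[ 307  253   46   49 1198] [-132.   83.] [51. 91.] 76.8074951171875 [[-182.0, 69.0], [-93.0, 48.0], [-82.0, 98.0], [-171.0, 118.0]] 0.1471061782420452
```

View pics/t2.png

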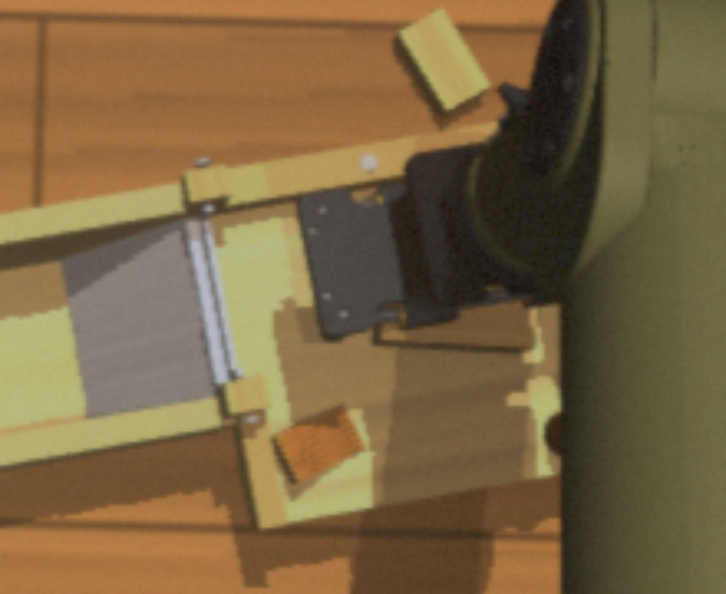

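```bash
python3 - <<'E'
from h import *
c=load("side2.npz");P=cloud(c)
cv2.imwrite("pics/s2b.png",cv2.resize(c["img"][170:310,270:430,::-1],None,fx=4.9,fy=4.2,interpolation=cv2.INTER_CUBIC))
cp=lambda x,y:(int(180+x/2.8),int(180+y/2.8))
for n,p in dict(palmfront=(560,245),palm2=(590,215),back=(350,45),fing=(450,190),gap=(505,185),low=(440,240),low2=(475,270)).items():
    u,v=cp(*p);q=P[v,u];print(n,(u,v),np.round(toch(q),0),round(q[2]*1000,1))
m=(c["img"].max(2)<75)&(P[...,2]>.1)&(P[...,2]<.3)
t=toch(P[m]);z=P[m][:,2]*1000
k=(t[:,0]>-260)&(t[:,0]<20)&(t[:,1]<150)&(t[:,1]>-60)
print(np.histogram(z[k],bins=np.arange(110,300,8)))
for lo,hi in((110,150),(150,170),(170,190),(190,200),(200,215),(215,240)):
    j=k&(z>lo)&(z<hi)
    if j.sum()>3: print(lo,hi,j.sum(),np.round(np.percentile(t[j],[2,50,98],axis=0)).tolist())
E
```

```text
palmfront (380, 267) [-211.   68.] 265.3
palm2 (390, 256) [-205.   43.] 266.0
back (305, 196) [-46.  86.] 268.2
fing (340, 247) [-145.   86.] 246.2
gap (360, 246) [-159.   58.] 245.7
low (337, 265) [-125.   61.] 147.7
low2 (349, 276) [-139.   38.] 111.1
(array([  0,   1,   1,   1,   1,  12,  37,  29,  17,  13,  10,  22,  10,
         9,  64, 159, 349, 478, 356, 577, 255, 161,  92]), array([110, 118, 126, 134, 142, 150, 158, 166, 174, 182, 190, 198, 206,
       214, 222, 230, 238, 246, 254, 262, 270, 278, 286, 294]))
110 150 4 [[-173.0, 1.0], [-117.0, 2.0], [-87.0, 66.0]]
150 170 65 [[-148.0, 58.0], [-144.0, 70.0], [-104.0, 74.0]]
170 190 43 [[-146.0, 56.0], [-108.0, 72.0], [-103.0, 74.0]]
190 200 13 [[-110.0, 57.0], [-109.0, 61.0], [-105.0, 74.0]]
200 215 30 [[-109.0, 60.0], [-104.0, 67.0], [-101.0, 73.0]]
215 240 294 [[-211.0, 41.0], [-155.0, 94.0], [-44.0, 100.0]]
```

View pics/s2b.png

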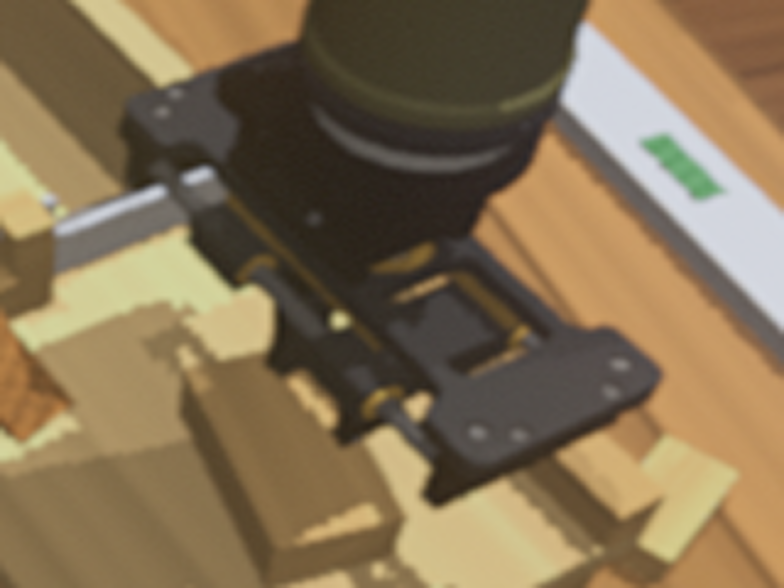

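The picture and ranges show the block still at (-132, 83). The fingers ended about 150 mm up and passed over its top, although the reported TCP z puts the tips at 122 mm. I'll draw back and measure the real fingertip height.

Emit:
servo_tool(moves="-0.02 0 0 0 0 0 0.31; -0.02 0 0 0 0 0 0.31; -0.02 0 0 0 0 0 0.31; -0.015 0 0 0 0 0 0.31; -0.007 0 0 0 0 0 0.31; 0 0 0 0 0 0 0.31; 0 0 0 0 0 0 0.31")

```text
time_s: 4.8
tool_pos: [0.4965, -0.1699, 0.1335]
tool_rot: [-179.5, 0.6, 11.5]
force: [0.1, -0.2, -0.8]
grip_width: 0.0303
```

```bash
cat >> h.py <<'E'
def fing(c,o):
    P=cloud(c);t=toch(P);g=toch(np.array(o["tool_pos"]))
    m=(c["img"].max(2)<90)&(abs(t[...,0]-g[0])<60)&(abs(t[...,1]-g[1])<40)&(P[...,2]>.114)&(P[...,2]<.235)
    z=P[m][:,2]*1000;d=t[m]-g
    for s in(-1,1):
        k=d[:,0]*s>3
        zz=np.sort(z[k]);print("side",s,k.sum(),"lowest",np.round(zz[:12]),"x",np.round(np.percentile(d[k][:,0],[5,95])),"y",np.round(np.percentile(d[k][:,1],[5,95])))
E
python3 - <<'E'
from h import *
from cell import env
o=env.get_obs();tcp(o,(-125,142))
s=env.read_camera("side");np.savez("side3.npz",**s);fing(s,o)
cv2.imwrite("pics/s3.png",cv2.resize(s["img"][200:340,250:410,::-1],None,fx=4.2,fy=4.2,interpolation=cv2.INTER_CUBIC))
E
```

```text
t 4.8 chute [-125.1  148.1] z 133.5 rot [-179.5    0.6   11.5] F [ 0.1 -0.2 -0.8] grip 30.3
need tool dx 6.1 dy -0.1
side -1 73 lowest [140. 157. 160. 160. 161. 161. 162. 162. 163. 164. 164. 164.] x [-47. -21.] y [-19.  37.]
side 1 87 lowest [156. 160. 161. 165. 170. 172. 176. 178. 180. 182. 182. 182.] x [16. 37.] y [ 1. 37.]
```

View pics/s3.png

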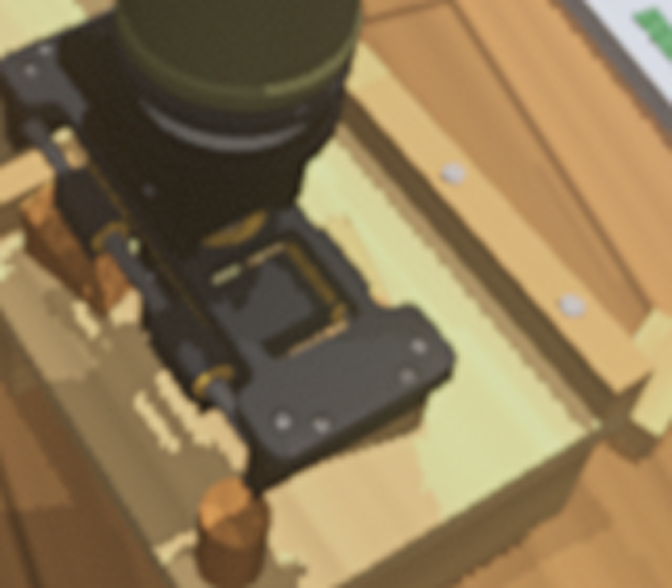

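Emit:
servo_tool(moves="0.005 0 0.004 0 0 0 0.31; 0 0 0.006 0 0 0 0.31; 0 0 0.006 0 0 0 0.31; 0 0 0.002 0 0 0 0.31; 0 0 0 0 0 0 0.31; 0 0 0 0 0 0 0.31")

```text
time_s: 5.35
tool_pos: [0.5051, -0.1662, 0.1125]
tool_rot: [-179.3, 0.6, 11.8]
force: [0.9, 0.1, -1.4]
grip_width: 0.0299
```

```bash
python3 - <<'E'
from h import *
from cell import env
o=env.get_obs();tcp(o,(-125,142))
s=env.read_camera("side");np.savez("side4.npz",**s);fing(s,o)
E
```

```text
t 5.35 chute [-123.3  139. ] z 112.5 rot [-179.3    0.6   11.8] F [ 0.9  0.1 -1.4] grip 29.9
need tool dx -3.0 dy 1.7
side -1 748 lowest [134. 135. 136. 136. 136. 138. 138. 139. 140. 140. 140. 141.] x [-47. -15.] y [-18.  37.]
side 1 349 lowest [127. 134. 135. 136. 140. 140. 140. 142. 144. 145. 147. 148.] x [ 9. 45.] y [ 4. 38.]
```

With no contact at a nominal tip height of 101 mm, below the deck, the z offset of nearly 30 mm is confirmed. I'll descend further with care, watching the force.

Emit:
servo_tool(moves="0 0 0.003 0 0 0 0.31; 0 0 0.003 0 0 0 0.31; 0 0 0.002 0 0 0 0.31; 0 0 0 0 0 0 0.31; 0 0 0 0 0 0 0.31")

```text
time_s: 5.82
tool_pos: [0.5051, -0.1663, 0.104]
tool_rot: [-179.3, 0.5, 11.7]
force: [-0.4, -0.1, -0.1]
grip_width: 0.0302
```

```bash
python3 - <<'E'
from h import *
from cell import env
o=env.get_obs();tcp(o,(-125,142))
E
```

```text
t 5.82 chute [-123.4  139. ] z 104.0 rot [-179.3    0.5   11.7] F [-0.4 -0.1 -0.1] grip 30.2
need tool dx -3.0 dy 1.6
```

Emit:
servo_tool(moves="0.004 0 0 0 0 0 0.31; 0.004 0 0 0 0 0 0.31; 0.004 0 0 0 0 0 0.31; 0.004 0 0 0 0 0 0.31; 0.004 0 0 0 0 0 0.31; 0.004 0 0 0 0 0 0.31; 0.004 0 0 0 0 0 0.31; 0 0 0 0 0 0 0.31")

```text
time_s: 6.48
tool_pos: [0.5357, -0.1607, 0.1042]
tool_rot: [-179.4, 0.5, 11.7]
force: [0.3, 1.2, -0.4]
grip_width: 0.0303
```

```bash
cat >> h.py <<'E'
def blk(c,lim=300):
    P=cloud(c);t=toch(P);Z=np.nan_to_num(P[...,2])
    m=((Z>.141)&(Z<.151)&(abs(t[...,0]+110)<115)&(t[...,1]>-5)&(t[...,1]<135)&(c["img"].max(2)>60)).astype(np.uint8)
    k,l,st,ce=cv2.connectedComponentsWithStats(m)
    for i in range(1,k):
        if st[i,4]>150:
            r=cv2.minAreaRect(t[l==i].astype(np.float32));print("blk",st[i,4],np.round(r[0],1),np.round(r[1],1),round(r[2],1),np.round(cv2.boxPoints(r)).tolist())
E
python3 - <<'E'
from h import *
from cell import env
o=env.get_obs();tcp(o,(-125,60))
s=env.read_camera("side");blk(s)
E
```

```text
t 6.48 chute [-124.   107.9] z 104.2 rot [-179.4    0.5   11.7] F [ 0.3  1.2 -0.4] grip 30.3
need tool dx 47.9 dy 1.1
```

```bash
python3 - <<'E'
from h import *
from cell import env
s=env.read_camera("side");np.savez("side5.npz",**s)
cv2.imwrite("pics/s5.png",cv2.resize(s["img"][200:340,250:410,::-1],None,fx=4.2,fy=4.2,interpolation=cv2.INTER_CUBIC))
E
```

```text
(no output)
```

View pics/s5.png

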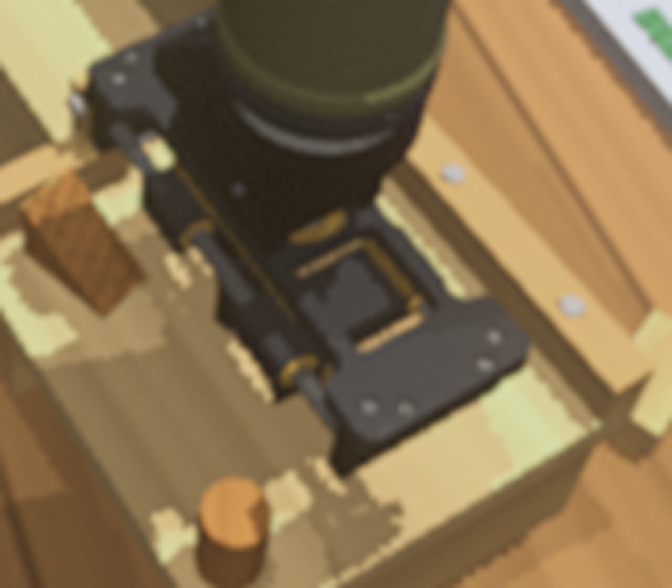

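The block is hidden under the gripper here, and the dowel and wedge are untouched. I'll continue the push.

Emit:
servo_tool(moves="0.004 0 0 0 0 0 0.31; 0.004 0 0 0 0 0 0.31; 0.004 0 0 0 0 0 0.31; 0.004 0 0 0 0 0 0.31; 0.004 0 0 0 0 0 0.31; 0.004 0 0 0 0 0 0.31; 0.004 0 0 0 0 0 0.31; 0 0 0 0 0 0 0.31")

```text
time_s: 7.25
tool_pos: [0.5644, -0.1553, 0.1039]
tool_rot: [-179.4, 0.6, 11.6]
force: [0.0, -0.5, 0.1]
grip_width: 0.0304
```

```bash
python3 - <<'E'
from h import *
from cell import env
o=env.get_obs();tcp(o,(-125,60))
s=env.read_camera("side");blk(s)
cv2.imwrite("pics/s6.png",cv2.resize(s["img"][200:340,270:430,::-1],None,fx=4.2,fy=4.2,interpolation=cv2.INTER_CUBIC))
E
```

```text
t 7.25 chute [-124.5   78.7] z 103.9 rot [-179.4    0.6   11.6] F [ 0.  -0.5  0.1] grip 30.4
need tool dx 18.7 dy 0.5
```

View pics/s6.png

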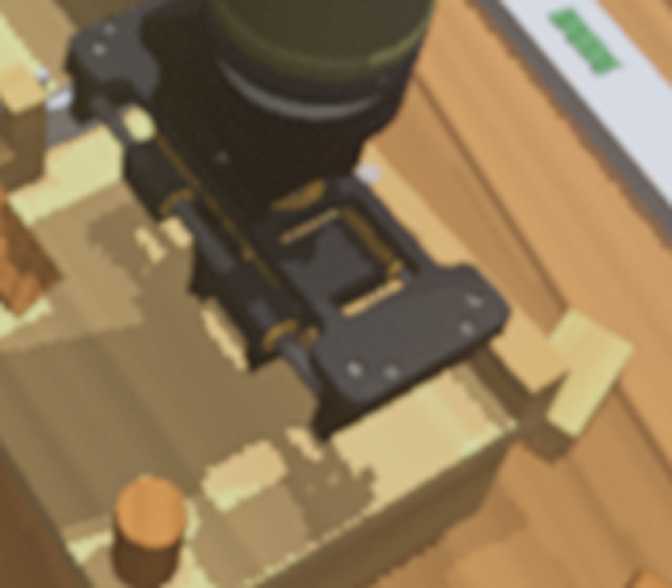

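The deck where the block stood is now clear, so it is moving ahead of the fingers. I'll push on until the fence resists.

Emit:
servo_tool(moves="0.004 0 0 0 0 0 0.31; 0.004 0 0 0 0 0 0.31; 0.004 0 0 0 0 0 0.31; 0.003 0 0 0 0 0 0.31; 0.002 0 0 0 0 0 0.31; 0.002 0 0 0 0 0 0.31; 0 0 0 0 0 0 0.31")

```text
time_s: 7.88
tool_pos: [0.5795, -0.1523, 0.1035]
tool_rot: [-179.3, 1.3, 11.6]
force: [0.6, 0.0, 0.7]
grip_width: 0.0302
```

Emit:
servo_tool(moves="0.002 0 0 0 0 0 0.31; 0.002 0 0 0 0 0 0.31")

```text
time_s: 8.05
tool_pos: [0.5794, -0.1523, 0.1035]
tool_rot: [-179.3, 1.8, 11.5]
force: [-9.5, -0.3, 6.7]
grip_width: 0.0301
```

```bash
python3 - <<'E'
from h import *
from cell import env
o=env.get_obs();tcp(o,(-125,60))
E
```

```text
t 8.05 chute [-124.6   63.5] z 103.5 rot [-179.3    1.8   11.5] F [-9.5 -0.3  6.7] grip 30.1
need tool dx 3.5 dy 0.4
```

The fence resists with about 10 N. I'll back off, rise, and check the block.

Emit:
servo_tool(moves="-0.01 0 0 -0.012 0.03 0 0.31; -0.02 0 0 -0.012 0.03 0 0.31; -0.02 0 -0.005 0 0 0 0.31; -0.02 0 -0.025 0 0 0 0.31; -0.01 0 -0.035 0 0 0 0.31; 0 0 -0.035 0 0 0 0.31; 0 0 -0.02 0 0 0 0.31; 0 0 0 0 0 0 0.31")

```text
time_s: 8.72
tool_pos: [0.5002, -0.1668, 0.226]
tool_rot: [-179.8, -0.2, 11.6]
force: [0.5, 0.1, 0.4]
grip_width: 0.0301
```

```bash
python3 - <<'E'
from h import *
from cell import env
o=env.get_obs();tcp(o,(-205,25))
for n in("side","top"):
    s=env.read_camera(n);print(n);blk(s);np.savez(n+"7.npz",**s)
    b=s["img"][150:360,180:460,::-1] if n=="side" else s["img"][110:290,250:490,::-1]
    cv2.imwrite(f"pics/{n}7.png",cv2.resize(b,None,fx=2.6,fy=2.6,interpolation=cv2.INTER_CUBIC))
E
```

```text
t 8.72 chute [-122.9  144. ] z 226.0 rot [-179.8   -0.2   11.6] F [0.5 0.1 0.4] grip 30.1
need tool dx 118.9 dy 82.2
side
blk 559 [-150.9   24.8] [41.8 56.1] 0.1 [[-172.0, 53.0], [-172.0, -3.0], [-130.0, -3.0], [-130.0, 53.0]]
top
blk 1193 [-129.2   23.5] [54.2 90.4] 90.0 [[-174.0, -4.0], [-84.0, -4.0], [-84.0, 51.0], [-174.0, 51.0]]
```

View pics/side7.png

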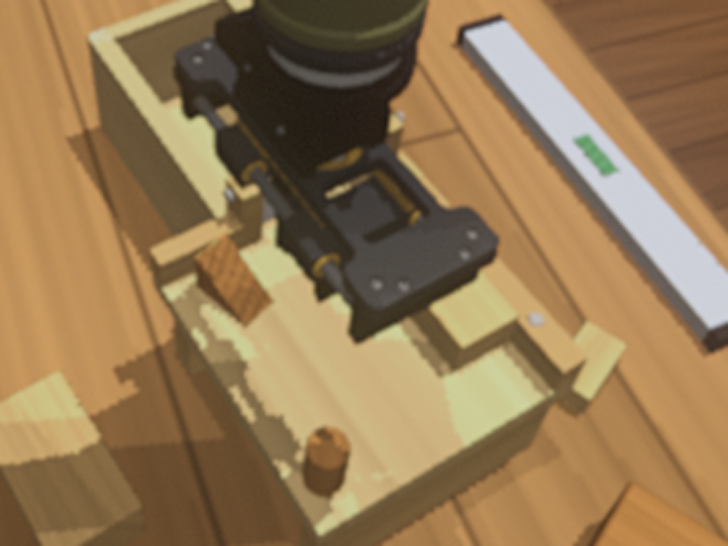

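View pics/top7.png

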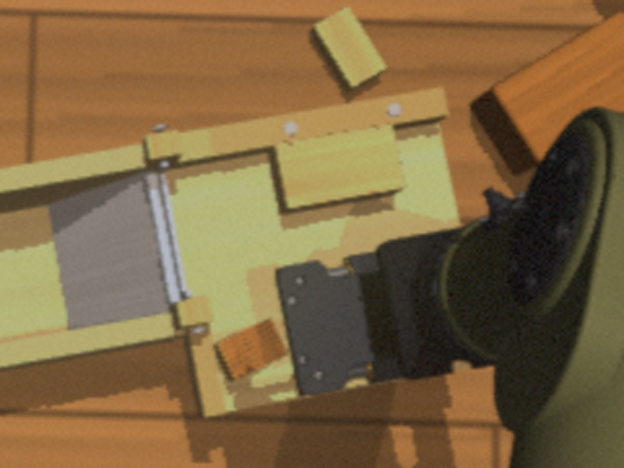

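The block now lies flush against the fence: its angle is 0.1°, it spans x -174 to -84, and its outer edge is at y 51. The dowel and wedge have not moved. Next I'll turn the tool 90° and go behind the block's rear end.

Emit:
servo_tool(moves="0 0 0 0 0 -0.24 0.77; 0 0 0 0 0 -0.24 0.77; 0 0 0 0 0 -0.24 0.77; 0 0 0 0 0 -0.24 0.77; 0 0 0 0 0 -0.24 0.77; 0 0 0 0 0 -0.24 0.77; 0 0 0 0 0 -0.24 0.77; 0 0 0 0 0 -0.24 0.77; 0 0 0 0 0 -0.24 0.77; 0 0 0 0 0 -0.24 0.77; 0 0 0 0 0 -0.24 0.77; 0 0 0 0 0 -0.24 0.77; 0 0 0 0 0 -0.2 0.77; 0 0 0 0 0 0 0.77; 0 0 0 0 0 0 0.77")

```text
time_s: 10.07
tool_pos: [0.4909, -0.1571, 0.191]
tool_rot: [-178.4, -2.0, 103.6]
force: [-0.2, 0.5, 0.2]
grip_width: 0.0102
```

```bash
python3 - <<'E'
from h import *
from cell import env
o=env.get_obs();tcp(o,(-198,25));print(np.round(o["qpos"],1))
E
```

```text
t 10.07 chute [-111.5  151.1] z 191.0 rot [-178.4   -2.   103.6] F [-0.2  0.5  0.2] grip 10.2
need tool dx -90.9 dy 123.0
[ 44.1   6.1 -30.4 100.1   2.   77.   27. ]
```

```bash
cat >> h.py <<'E'
from scipy.spatial.transform import Rotation as Rt
def rot(o,yaw=101.6):
    R=Rt.from_euler("xyz",o["tool_rot"],degrees=True);D=Rt.from_euler("xyz",[180,0,yaw],degrees=True)
    print("need rot (scale units)",np.round((R.inv()*D).as_rotvec()/0.5,3))
E
python3 - <<'E'
from h import *
from cell import env
rot(env.get_obs())
E
```

```text
need rot (scale units) [-0.056 -0.07   0.072]
```

Emit:
servo_tool(moves="-0.02 0.026 -0.006 -0.02 -0.02 0.025 0.77; -0.02 0.026 -0.006 -0.02 -0.02 0.025 0.77; -0.02 0.026 -0.006 -0.01 -0.02 0.015 0.77; -0.015 0.02 -0.005 0 0 0 0.77; -0.008 0.012 0 0 0 0 0.77; 0 0 0 0 0 0 0.77; 0 0 0 0 0 0 0.77")

```text
time_s: 10.65
tool_pos: [0.6175, -0.2151, 0.2002]
tool_rot: [-179.2, -0.6, 100.6]
force: [0.3, -0.1, -0.5]
grip_width: 0.01
```

```bash
python3 - <<'E'
from h import *
from cell import env
o=env.get_obs();tcp(o,(-197,25));rot(o)
E
```

```text
t 10.65 chute [-193.7   38.8] z 200.2 rot [-179.2   -0.6  100.6] F [ 0.3 -0.1 -0.5] grip 10.0
need tool dx -3.1 dy 13.8
need rot (scale units) [-0.029 -0.022 -0.034]
```

Emit:
servo_tool(moves="-0.003 0.008 0 -0.015 -0.01 -0.02 0.77; -0.001 0.005 0 -0.01 -0.01 -0.01 0.77; 0 0.001 0.012 0 0 0 0.77; 0 0 0.015 0 0 0 0.77; 0 0 0.015 0 0 0 0.77; 0 0 0 0 0 0 0.77; 0 0 0 0 0 0 0.77")

```text
time_s: 11.23
tool_pos: [0.6295, -0.2133, 0.154]
tool_rot: [-179.8, -0.0, 101.5]
force: [-0.1, 0.3, 1.1]
grip_width: 0.0098
```

```bash
python3 - <<'E'
from h import *
from cell import env
o=env.get_obs();tcp(o,(-197,25));rot(o)
E
```

```text
t 11.23 chute [-194.4   26.6] z 154.0 rot [-179.8   -0.   101.5] F [-0.1  0.3  1.1] grip 9.8
need tool dx -2.6 dy 1.6
need rot (scale units) [-0.007 -0.001 -0.003]
```

Emit:
servo_tool(moves="-0.002 0.001 0.012 0 0 0 0.77; 0 0 0.012 0 0 0 0.77; 0 0 0.012 0 0 0 0.77; 0 0 0.007 0 0 0 0.77; 0 0 0 0 0 0 0.77; 0 0 0 0 0 0 0.77")

```text
time_s: 11.73
tool_pos: [0.6305, -0.2152, 0.1075]
tool_rot: [-179.8, 0.0, 101.5]
force: [0.4, 0.0, -0.9]
grip_width: 0.0101
```

```bash
python3 - <<'E'
from h import *
from cell import env
o=env.get_obs();tcp(o,(-197,25));rot(o)
s=env.read_camera("side");fing(s,o)
cv2.imwrite("pics/s8.png",cv2.resize(s["img"][170:350,230:470,::-1],None,fx=3.2,fy=3.2,interpolation=cv2.INTER_CUBIC))
E
```

```text
t 11.73 chute [-196.5   26.1] z 107.5 rot [-179.8    0.   101.5] F [ 0.4  0.  -0.9] grip 10.1
need tool dx -0.5 dy 1.1
need rot (scale units) [-0.006  0.001 -0.004]
side -1 560 lowest [116. 119. 123. 125. 127. 127. 129. 129. 131. 132. 133. 133.] x [-36. -16.] y [-32.  38.]
side 1 6 lowest [142. 142. 142. 145. 147. 150.] x [3. 6.] y [14. 16.]
```

View pics/s8.png

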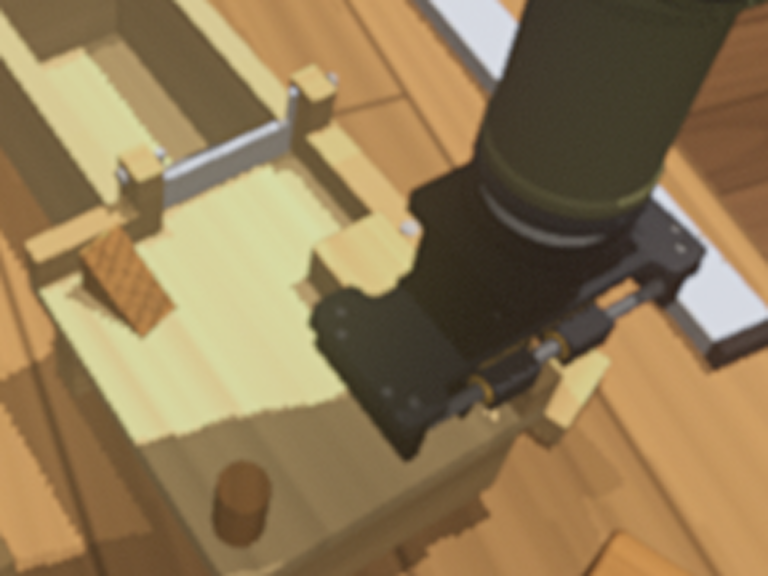

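The flap hangs shut at (225,165), the block is at the fence at (365,250), and the gripper is behind it. I'll start pushing along the fence.

Emit:
servo_tool(moves="0.003 0 0.002 0 0 0 0.77; 0.005 0 0.002 0 0 0 0.77; 0.005 0 0 0 0 0 0.77; 0.005 0 0 0 0 0 0.77; 0.005 0 0 0 0 0 0.77; 0.005 0 0 0 0 0 0.77; 0.005 0 0 0 0 0 0.77; 0.005 0 0 0 0 0 0.77; 0.005 0 0 0 0 0 0.77; 0.005 0 0 0 0 0 0.77;0.005 0 0 0 0 0 0.77; 0.005 0 0 0 0 0 0.77")

```text
time_s: 12.78
tool_pos: [0.619, -0.1539, 0.1056]
tool_rot: [180.0, 0.2, 101.5]
force: [-0.0, -1.2, -0.3]
grip_width: 0.0098
```

```bash
python3 - <<'E'
from h import *
from cell import env
o=env.get_obs();tcp(o,(-60,26));rot(o)
for n in("side","top"): blk(env.read_camera(n))
E
```

```text
t 12.78 chute [-134.1   25. ] z 105.6 rot [180.    0.2 101.5] F [-0.  -1.2 -0.3] grip 9.8
need tool dx 74.1 dy -1.2
need rot (scale units) [ 0.     0.008 -0.005]
blk 187 [-41.8  27.7] [23.7 48. ] 5.7 [[-56.0, 50.0], [-51.0, 3.0], [-28.0, 5.0], [-32.0, 53.0]]
blk 1040 [-73.5  24.6] [82.5 52.5] 0.1 [[-115.0, 51.0], [-115.0, -2.0], [-32.0, -2.0], [-32.0, 51.0]]
```

Emit:
servo_tool(moves="0.005 0 0 0 0 0 0.77; 0.005 0 0 0 0 0 0.77; 0.005 0 0 0 0 0 0.77; 0.005 0 0 0 0 0 0.77; 0.005 0 0 0 0 0 0.77; 0.005 0 0 0 0 0 0.77; 0.005 0 0 0 0 0 0.77; 0.005 0 0 0 0 0 0.77; 0.005 0 0 0 0 0 0.77; 0.005 0 0 0 0 0 0.77;0.005 0 0 0 0 0 0.77")

```text
time_s: 13.8
tool_pos: [0.6074, -0.0966, 0.1057]
tool_rot: [180.0, 0.4, 101.4]
force: [-0.3, -1.1, 1.4]
grip_width: 0.01
```

```bash
python3 - <<'E'
from h import *
from cell import env
o=env.get_obs();tcp(o,(-40,25));rot(o)
for n in("side","top"):
    s=env.read_camera(n); blk(s)
    b=s["img"][130:310,200:440,::-1] if n=="side" else s["img"][110:290,190:430,::-1]
    cv2.imwrite(f"pics/{n}9.png",cv2.resize(b,None,fx=2.6,fy=2.6,interpolation=cv2.INTER_CUBIC))
E
```

```text
t 13.8 chute [-75.6  24.9] z 105.7 rot [180.    0.4 101.4] F [-0.3 -1.1  1.4] grip 10.0
need tool dx 35.6 dy -0.3
need rot (scale units) [ 0.002  0.012 -0.008]
blk 694 [-23.7  24.7] [52.9 57.1] 89.3 [[-53.0, -1.0], [5.0, -2.0], [5.0, 51.0], [-52.0, 51.0]]
```

View pics/side9.png

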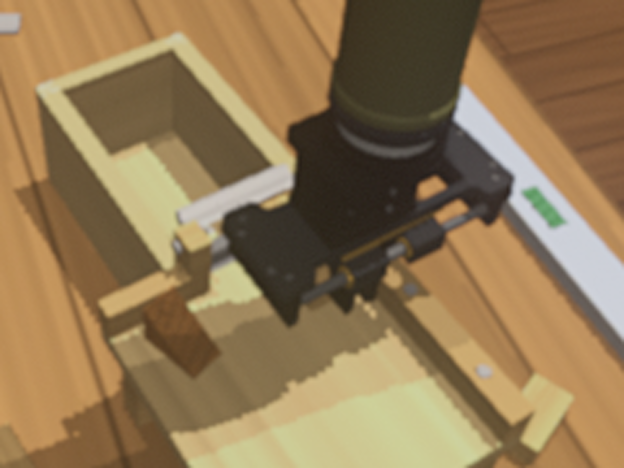

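View pics/top9.png

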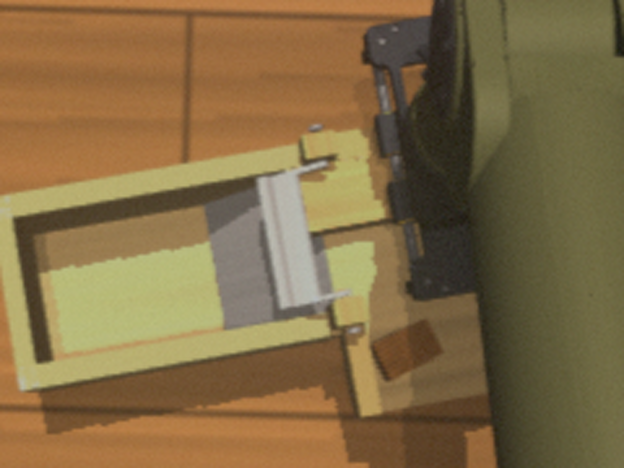

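The flap has swung open over the block's front end and rides on its top, at top crop (290,240). I'll continue until the block tips.

Emit:
servo_tool(moves="0.005 0 0 0 0 0 0.77; 0.005 0 0 0 0 0 0.77; 0.005 0 0 0 0 0 0.77; 0.005 0 0 0 0 0 0.77; 0.005 0 0 0 0 0 0.77; 0.005 0 0 0 0 0 0.77; 0.005 0 0 0 0 0 0.77; 0 0 0 0 0 0 0.77; 0 0 0 0 0 0 0.77")

```text
time_s: 14.65
tool_pos: [0.5997, -0.0568, 0.1058]
tool_rot: [179.9, 0.3, 101.5]
force: [-0.2, -0.7, 0.1]
grip_width: 0.01
```

```bash
python3 - <<'E'
from h import *
from cell import env
o=env.get_obs();tcp(o,(-20,25));rot(o)
for n in("side","top"):
    s=env.read_camera(n); blk(s)
    b=s["img"][130:310,200:440,::-1] if n=="side" else s["img"][110:290,190:430,::-1]
    cv2.imwrite(f"pics/{n}10.png",cv2.resize(b,None,fx=2.6,fy=2.6,interpolation=cv2.INTER_CUBIC))
E
```

```text
t 14.65 chute [-35.1  24.3] z 105.8 rot [179.9   0.3 101.5] F [-0.2 -0.7  0.1] grip 10.0
need tool dx 15.1 dy -0.7
need rot (scale units) [ 0.003  0.01  -0.004]
```

View pics/side10.png

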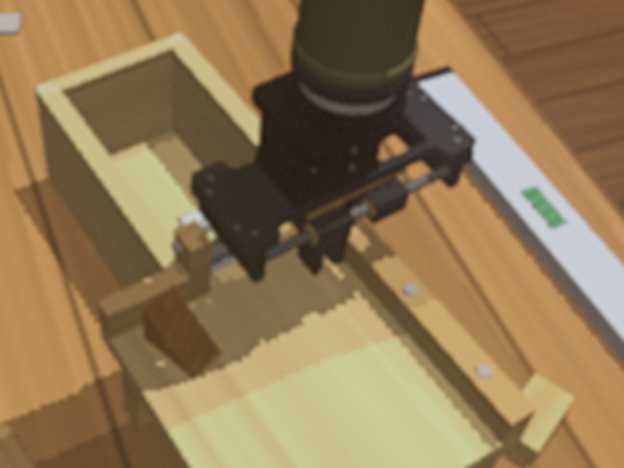

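View pics/top10.png

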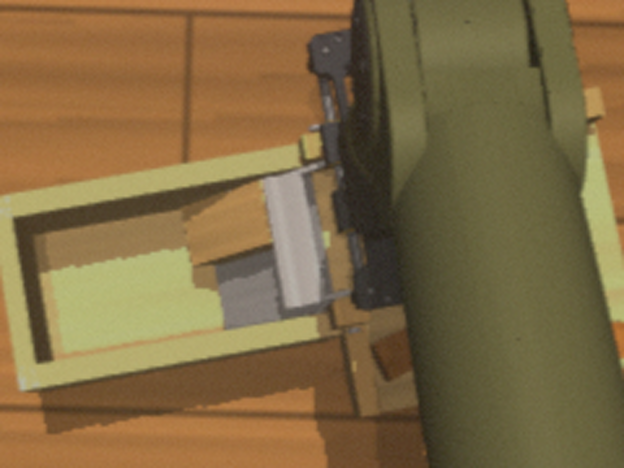

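The block has tipped and lies on the ramp at top crop (230,225), under the flap. I'll wait briefly to see whether it slides.

Emit:
servo_tool(moves="0 0 0 0 0 0 0.77; 0 0 0 0 0 0 0.77; 0 0 0 0 0 0 0.77; 0 0 0 0 0 0 0.77; 0 0 0 0 0 0 0.77; 0 0 0 0 0 0 0.77")

```text
time_s: 15.25
tool_pos: [0.5997, -0.0578, 0.1053]
tool_rot: [179.9, 0.2, 101.4]
force: [-0.7, 0.3, 0.4]
grip_width: 0.01
```

```bash
python3 - <<'E'
from h import *
from cell import env
o=env.get_obs();tcp(o,(-20,25));rot(o)
s=env.read_camera("top");P=cloud(s)
for u,v in((260,200),(270,195),(280,195),(285,200),(300,195),(304,210)): print((u,v),np.round(toch(P[v,u])),round(P[v,u,2]*1000))
cv2.imwrite(f"pics/top11.png",cv2.resize(s["img"][110:290,190:430,::-1],None,fx=2.6,fy=2.6,interpolation=cv2.INTER_CUBIC))
E
```

```text
t 15.25 chute [-36.1  24.5] z 105.3 rot [179.9   0.2 101.4] F [-0.7  0.3  0.4] grip 10.0
need tool dx 16.1 dy -0.5
need rot (scale units) [ 0.002  0.009 -0.008]
(260, 200) [110.  24.] 54
(270, 195) [88. 20.] 74
(280, 195) [68. 26.] 96
(285, 200) [60. 38.] 97
(300, 195) [27. 32.] 85
(304, 210) [25. 64.] 87
```

View pics/top11.png

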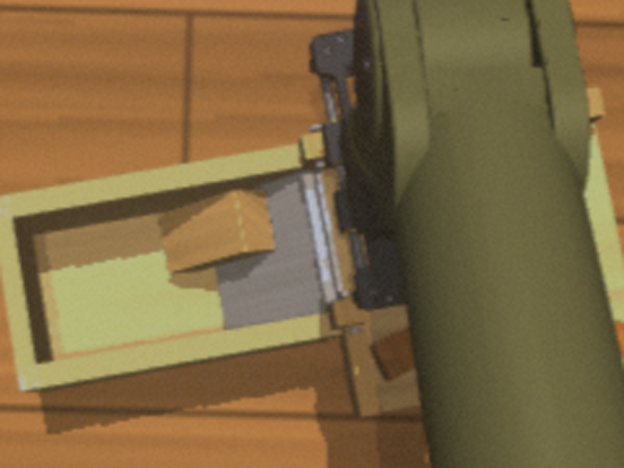

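The block has slid down into the box and rests at the ramp's foot, at (220,230). The flap hangs shut at (320,235). Now I'll draw back.

Emit:
servo_tool(moves="-0.015 0 0 0 0 0 0.77; -0.025 0 0 0 0 0 0.77; -0.03 0 -0.003 0 0 0 0.77; -0.03 0 -0.015 0 0 0 0.77; -0.02 0 -0.03 0 0 0 0.77; -0.02 0 -0.03 0 0 0 0.77; -0.02 0 -0.03 0 0 0 0.77; -0.02 0 -0.03 0 0 0 0.77; -0.02 0 -0.03 0 0 0 0.77; -0.02 0 -0.02 0 0 0 0.77; -0.02 0 0 0 0 0 0.77; -0.02 0 0 0 0 0 0.77; -0.02 0 0 0 0 0 0.77; 0 0 0 0 0 0 0.77; 0 0 0 0 0 0 0.77;0 0 0 0 0 0 0.77")

```text
time_s: 16.63
tool_pos: [0.6509, -0.3673, 0.3012]
tool_rot: [-179.7, 0.8, 100.7]
force: [0.1, -0.6, 0.3]
grip_width: 0.0102
```

```bash
python3 - <<'E'
from h import *
from cell import env
o=env.get_obs();tcp(o)
for n in("side","top"):
    s=env.read_camera(n);P=cloud(s);np.savez(n+"12.npz",**s)
    if n=="top":
        for u,v in((262,200),(270,195),(280,195),(290,195),(313,200),(347,245),(426,241)): print((u,v),np.round(toch(P[v,u])),round(P[v,u,2]*1000))
    b=s["img"][130:350,180:460,::-1] if n=="side" else s["img"][110:290,180:460,::-1]
    cv2.imwrite(f"pics/{n}12.png",cv2.resize(b,None,fx=2.6,fy=2.6,interpolation=cv2.INTER_CUBIC))
E
```

```text
t 16.63 chute [-349.6   36.7] z 301.2 rot [-179.7    0.8  100.7] F [ 0.1 -0.6  0.3] grip 10.2
(262, 200) [106.  25.] 57
(270, 195) [88. 21.] 80
(280, 195) [68. 27.] 98
(290, 195) [48. 29.] 87
(313, 200) [ 7. 51.] 122
(347, 245) [-41. 150.] 131
(426, 241) [-187.  169.] 153
```

View pics/side12.png

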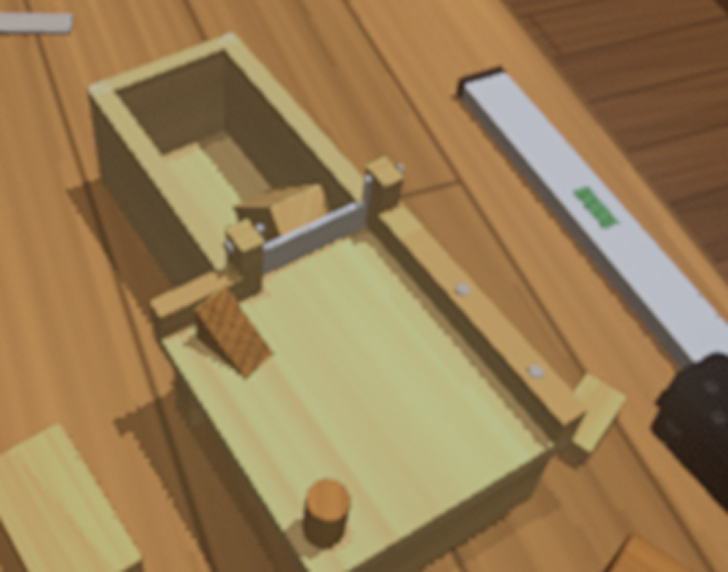

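View pics/top12.png

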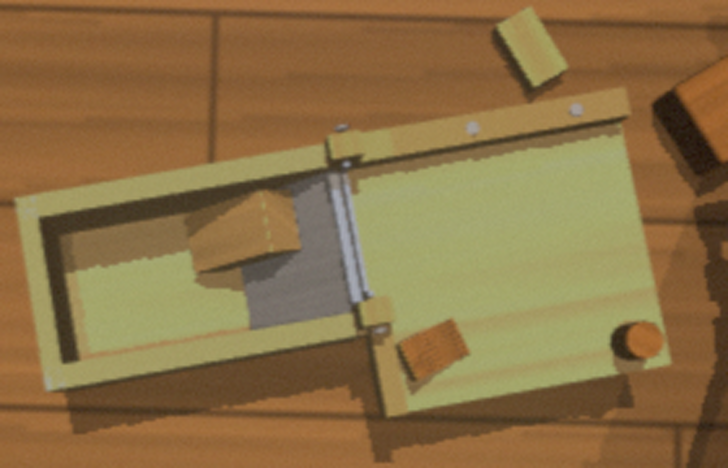

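The views show the deck clear and the flap shut, at side (310,235). The block rests at the ramp's foot inside the box, and the arm is well clear. I'll compare the wedge and dowel with the start, then hand in.

```bash
python3 - <<'E'
from h import *
from cell import env
for f in("top0.npz","top12.npz"):
    c=load(f);Z=np.nan_to_num(cloud(c)[...,2])
    for lo,hi,(x0,y0,x1,y1) in((.148,.17,(405,225,445,260)),(.12,.16,(333,232,365,262))):
        m=np.zeros(Z.shape,bool);m[y0:y1,x0:x1]=((Z>lo)&(Z<hi))[y0:y1,x0:x1];v,u=np.nonzero(m);print(f,len(u),u.mean().round(1),v.mean().round(1))
print(env.sign_off())
E
```

```text
top0.npz 176 427.5 240.3
top0.npz 328 343.0 246.2
top12.npz 177 427.4 240.3
top12.npz 327 343.0 246.1
the job is handed in; nothing more can be done
None
```

The job is done and handed in at about 16.7 s of the 51 s allowed. The block was pushed flat against the fence, then end first through the flap into the box. It was only ever pushed, with the gripper never closed on it.

- **Block at the fence:** before the second push it lay parallel to the fence to 0.1°, with its outer edge at y 51 mm.
- **Block in the box:** it slid down the ramp by itself. It rests inside the box, below the walls, leaning tilted on the foot of the ramp rather than lying flat on the floor.
- **Flap, wedge and dowel:** after I drew back the flap hangs shut and the arm is well clear. The wedge and dowel are within 0.1 pixel of their starting positions in the top view.
- **Force:** the largest reading I saw was about 12 N, against the fence.

**Disagreement found:** the fingertips really stood nearly 30 mm higher than the reported tool height implied. My first sideways push therefore passed just above the block without moving it. I found this in the side camera's depth image, drew back, lowered the tool by the difference and repeated the push.

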